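Stack the lens and spacer in a lamp barrel and screw down its retaining ring

TASK

Assemble the work-lamp barrel that stands mouth up on its plate: put the lens in first, then the spacer ring on top of it, both flat; then fit the retaining ring over the barrel and turn it clockwise until it is fully home and holds them down. Do not let the lens fall from a height - let it go only at the barrel's mouth - and leave the other things on the bench where they are.

Things in the scene. Friction and masses are not known exactly. Their poses are not given: they have to be found in the camera images.
- barrel: Bright aluminium lamp barrel, 72 mm outside, upright, mouth up, on a dark steel plate 140 x 104 x 12 mm fixed to the bench. Origin: centre of the plate's underside; z up on the barrel's axis; x along the plate's long side. Bore 66 mm, its floor 20 mm and its rim 54 mm above the origin.
- barrel_mouth (a point): Centre of the barrel's rim (mouth), 54 mm above the bench; axes as the barrel's. The lamp's things all lie to the right (-y) of a thick fixed hose that arches across the bench from its front edge near (0.28, -0.23) to about (0.65, 0.14), up to 0.26 m high midway: the arm has to come over it and keep clear of it.
- barrel_thread (a point): Point on the barrel's axis, 36 mm up, where the ring's pins end; axes as the barrel's. Two raised coarse threads (to 86 mm diameter) outside, half a turn apart. Each takes a pin from above 56 to 89 deg (best 72) counter-clockwise, seen from above, of the x (or -x) axis, on a level ledge; below 50 deg it slopes down clockwise under a cover to a stop just past 0.
- lens: Round lens: glass in a dark steel cell, closed in the middle, 61 mm in diameter, 18 mm thick, lying flat, about 90 g. Origin: centre of its underside, z up. Grip it across its diameter by the upper 9 mm, so that the fingers stay above the rim; let go, it drops the last 25 mm. Seated, its underside is 20 mm above the barrel's origin.
- spacer: Spacer: plain dark steel ring, open in the middle, 61 mm outside, 49 mm inside, 18 mm high, lying flat, 80 g. Origin: centre of its underside, z up. Gripped and dropped like the lens; seated on it, its underside is 38 mm above the barrel's origin and its top 2 mm above the rim.
- retaining_ring: Steel retaining ring, skirt down: knurled skirt 98 mm outside, 91 inside, 26 high, a 4 mm flange with a 52 mm hole on it, and a grip bar across the top. Origin: centre of the skirt's lower edge; z up; x along the bar. About 180 g; half a turn is the same. Set on the thread's ledges its origin is 34 mm above the barrel's; screwed home on the spacer, 30 mm, bar parallel to the plate's long side.
- ring_bar (a point): Middle of the ring's grip bar, 41 mm above the ring's origin; x along the bar, which is 94 mm long, 12 wide and 22 high (30 to 52 mm above the ring's origin). Under its two ends two 8 mm pins point inward from the skirt, centres 6 mm above the skirt's edge, inner ends 77 mm apart. They run in the barrel's thread, which turns freely: 72 degrees clockwise lowers the ring 4 mm.
- tape_roll: Bystander: grey roll of cloth tape, 96 mm in diameter, 48 mm high, origin under its centre. Leave alone.
- emery_roll: Bystander: brown roll of emery tape, 60 mm in diameter, 25 mm high, origin under its centre. Not a part of the lamp; leave alone.
- flap_wheel: Bystander: brown flap wheel lying on the bench, 40 mm in diameter, on a 57 mm spindle. Leave alone.
- polish_bar: Bystander: brown bar of polishing compound, 111 x 46 x 33 mm. Leave alone.
- bronze_collar: Bystander: stepped bronze collar, 52 mm in diameter, 20 mm high. Not a part of the lamp. Leave alone.
Things that resemble listed ones, but are neither listed nor needed, are in the scene too. What is shaped like the spacer but turquoise is not meant.

How it is judged (in metres and radians):
On the way, in this order (a step that is already met when the one before it is completed fails the run):
1. the lens lies flat on the floor of the barrel (horizontal distance between lens and barrel below 0.006 m and z of lens in the frame of barrel between 0.017 and 0.0225 m), for 0.2 s.
2. the spacer ring lies on the lens in the barrel (all of step 1 and horizontal distance between spacer and barrel below 0.006 m and z of spacer in the frame of barrel between 0.0355 and 0.041 m), for 0.2 s.
3. the retaining ring is screwed home on the barrel (all of step 2 and horizontal distance between retaining_ring and barrel below 0.006 m and z of retaining_ring in the frame of barrel below 0.0318 m and angle between the x axis of retaining_ring and the x axis of barrel, either way round below 0.26 rad and angle between retaining_ring's own z axis and vertical below 0.07 rad), for 0.2 s.
At the end, for the whole second after the job is handed in: Within 6 mm of the barrel's axis and at rest: the lens on the floor (underside 17 to 22.5 mm above the barrel's origin), the spacer on it (35.5 to 41 mm), the retaining ring home (origin under 31.8 mm, tilt under 0.07 rad, bar within 0.26 rad of the plate's long side) (all of step 3 and linear speed of each of lens, spacer, retaining_ring below 0.02 m/s); the robot touches nothing.
It fails at once if the lens is dropped from a height (falls free at more than 1.2 m/s, about 75 mm) (linear speed of lens above 1.2 m/s and contact force between lens and the fingers below 0.05 N).
It fails at once if a bystander is pushed more than 40 mm (distance of any of tape_roll, emery_roll, flap_wheel, polish_bar, bronze_collar from where it was at the start of the episode above 0.04 m).
It also fails if it takes over 64 s, if anything falls off the work surface, if the arm or the gripper's body presses on something with over 40 N, if the wrist force passes 120 N, or if a joint passes its speed limit or range.

ROBOT

A 6-joint arm with a two-finger parallel gripper is mounted at the origin on a cart in front of the work surface, level with it; the furniture and walls round the work are solid. World frame = base frame: x ahead of the robot, y to its left, z up, the work surface at z = 0. Lengths are in m, angles in degrees, forces in N, time in s.
With the tool pointing down it reaches from about 0.375 to 0.975 m from the base axis. Payload 3.8 kg.
Tool frame: the origin (TCP) lies midway between the tips of the shut fingers; the grasp point (between the pads) lies 19 mm behind it; y points along the fingers, x is the direction in which the jaws open and shut, and the axes are right-handed (so a half turn about y gives the same grasp; the last joint's range is limited). The gripper opens to 85 mm and grips with 20 to 120 N. Pads are 22 mm wide; open, the fingers measure 114 mm over their backs; the gripper's body (76 mm by 85 mm) begins 54 mm behind the grasp point. The pads swing forward as they close: fully open they stand 13 mm farther back than shut.
Start: joints at [73.172, 15.12, 91.902, -0, 72.978, -2.114], TCP at [0.171, 0.653, 0.231] pointing down, gripper open.
Joint ranges: [-150.88, 150.88], [-54.13, 125.18], [17.81, 147.31], [-75.09, 255.09], [0, 152.58], [-146.25, 146.25]. Speed limits (degrees/s): [147.25, 147.25, 180, 180, 180, 180].

INTERFACE

Orientations are given as a 3x3 rotation matrix whose columns are the frame's x, y, z axes.
In Python, from cell import r gives the robot as it stands.
- The arm moves only by the tool servo_tool, never from a script. Its argument "steps" is a list of rows, each a list of 4 numbers: the shift along the world's x, y, z in m, then the turn about the world's z in degrees. A call has 1 to 12 rows; each row is the pose to reach, as a shift and turn from the pose commanded when the call began; what a row does not reach only later rows make up. A row lasts 1/8 s, in which the tool goes at most 62.5 mm and 10.7 degrees, less where a joint would pass 70% of its speed; a pose out of reach is approached as far as the arm can. A call with a gripper value outside its range is refused whole. "claw" is the closure, from 0 (fully open) to 1 (shut), set as the call begins (left out, the last holds). The fingers move at their own pace and stop on an object; "grip_force" is the grip in N (left out, the last holds). Time passes only in rows, so rows that repeat a pose let the fingers close. It gives the time, the measured TCP pose, the force and the opening at its end, in the units of the state.
- r.state(): the state, without advancing time (a new reading comes with each control period).
- r.capture(name): name is "side" or "top"; returns a dict with "img" (400x640x3 uint8, blue, green, red), "range_z" (400x640 float32, m along the optical axis (not along the pixel's ray), 0 where there is no reading), "camera_matrix" (3x3 intrinsics, pixels), "k1" (the pictures are not rectified: a ray, as slopes to the right and down, at radius r is drawn at 1 + k1 r^2 times it, then the intrinsics apply), "R" (3x3) and "t" (3): a world point X has camera coordinates R X + t. Camera axes: x right, y down, z forward; pixel columns grow to the right and rows downward; lengths in m; the calibration is good to about 2 mm. A picture is of the moment at which its call begins.
- r.close_job(): hands the job in, once; it reports no verdict.
The state is a dict: "time": time; "joint_pos": joint angles; "qvel": joint speeds; "tau": joint torques, N m; "ee_pos": TCP position; "ee_rot": TCP orientation; "contact_force": force on the tool from outside, world axes, zero at the start; "moment": the same for the moment, N m; "width": finger opening in m.
Only numpy, scipy, OpenCV 4.12 (cv2) and the standard library are available. Lean on these libraries where they do the work, as an engineer would, in place of code of your own. Each camera call takes 0.05 s, during which the arm holds its last target.

## Working session

There is one attempt and no reset: what is moved stays moved. The work goes in short steps, Python scripts to look and compute and a tool call to move; the robot and the scene stay as the last step left them, time stands still between calls to the robot, and variables do not carry over. Pictures are saved under pics/ and viewed, and the job is handed in when it is done.

Besides the shell and the picture viewer there is one more tool, called after "Call:" in YAML: its name, and indented under it one key for each argument. servo_tool: Moves the arm, as the interface text tells. Its arguments: {"type":"object","properties":{"steps":{"type":"array","items":{"type":"array","items":{"type":"number"}}},"claw":{"type":"number"},"grip_force":{"type":"number"}},"required":["steps"]}

```bash
mkdir -p pics; ls
python3 - <<'E'
from cell import r
import cv2,numpy as np
s=r.state();print({k:np.round(v,3).tolist() for k,v in s.items()})
for n in("side","top"):
    c=r.capture(n);cv2.imwrite(f"pics/{n}0.png",c["img"]);np.savez(f"{n}0.npz",**c);print(n,c["camera_matrix"],c["k1"],c["R"],c["t"],-c["R"].T@c["t"])
E
```

```text
pics
{'time': 0.0, 'joint_pos': [73.172, 15.169, 91.981, -0.001, 72.976, -2.114], 'qvel': [0.003, 0.017, 0.035, -0.097, -0.028, -0.09], 'tau': [-0.0, -51.509, -36.732, -0.0, 0.013, 0.0], 'ee_pos': [0.171, 0.652, 0.23], 'ee_rot': [[0.254, -0.001, -0.967], [0.967, -0.002, 0.254], [-0.002, -1.0, 0.0]], 'contact_force': [0.577, -0.392, 0.325], 'moment': [-0.05, 0.064, -0.037], 'width': 0.086}
side [[391.43683984   0.         316.46783696]
 [  0.         391.43683984 198.39133788]
 [  0.           0.           1.        ]] -0.08543102939917863 [[-0.98343839 -0.18000215  0.02116974]
 [-0.12286186  0.57622566 -0.80800307]
 [ 0.13324374 -0.79722219 -0.58879783]] [0.52322094 0.21256672 0.68487967] [0.44941597 0.51769576 0.56393378]
top [[401.04411514   0.         321.03091865]
 [  0.         401.04411514 192.15904496]
 [  0.           0.           1.        ]] -0.08600621682411944 [[-1.93422374e-03 -9.99680108e-01  2.52178631e-02]
 [-9.94462056e-01 -7.26959527e-04 -1.05093722e-01]
 [ 1.05078436e-01 -2.52814827e-02 -9.94142529e-01]] [-0.20070468  0.57614764  1.12660501] [ 0.45418686 -0.17173939  1.1856168 ]
```

View pics/top0.png

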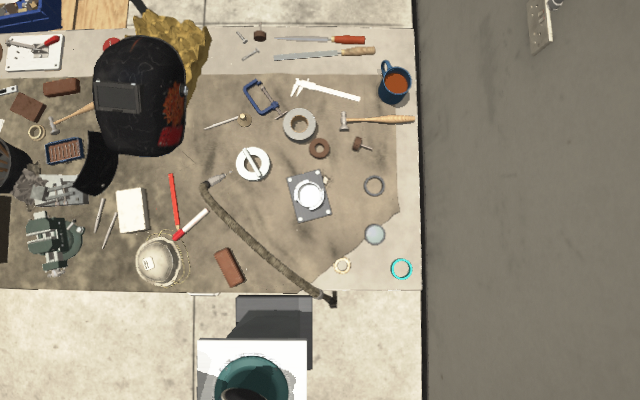

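View pics/side0.png

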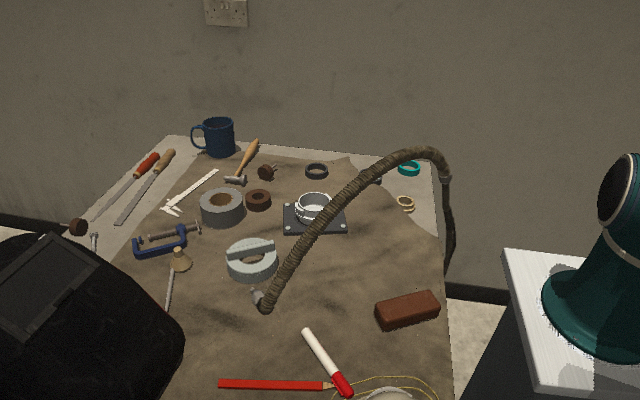

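```bash
cat > h.py <<'E'
import numpy as np,cv2
def load(n,i=0):
    c=dict(np.load(f"{n}{i}.npz"));return c
def rays(c,uv):
    uv=np.asarray(uv,float).reshape(-1,1,2)
    D=np.array([float(c["k1"]),0,0,0,0])
    n=cv2.undistortPoints(uv,c["camera_matrix"],D).reshape(-1,2)
    d=np.c_[n,np.ones(len(n))]@c["R"]
    return -c["R"].T@c["t"],d
def onplane(c,uv,z):
    o,d=rays(c,uv);return o+d*((z-o[2])/d[:,2])[:,None]
def pts(c):  # world points of all pixels from range
    h,w=c["range_z"].shape
    u,v=np.meshgrid(np.arange(w),np.arange(h))
    o,d=rays(c,np.stack([u,v],-1).reshape(-1,2))
    P=o+d*c["range_z"].reshape(-1,1);P[c["range_z"].reshape(-1)==0]=np.nan
    return P.reshape(h,w,3)
E
python3 - <<'E'
from h import *
c=load("top")
print(c["camera_matrix"],[ (k,v.shape) for k,v in c.items()])
P=pts(c)
for n,(u,v) in dict(barrel=(309,194),lens=(375,234),spacer=(374,185),ring=(253,163),tape=(299,124),turq=(401,268),collar=(342,266),hose_mid=(265,245),emery=(319,148)).items(): print(n,P[v,u].round(3),onplane(c,[(u,v)],.018).round(3))
im=c["img"]
a=cv2.resize(im[130:290,220:420],None,fx=4,fy=4,interpolation=cv2.INTER_CUBIC)[:600];cv2.imwrite("pics/c1.png",a)
s=load("side")["img"][140:290,200:400];cv2.imwrite("pics/c2.png",cv2.resize(s,None,fx=4,fy=4,interpolation=cv2.INTER_CUBIC))
h=P[...,2].copy();
E
```

```text
[[401.04411514   0.         321.03091865]
 [  0.         401.04411514 192.15904496]
 [  0.           0.           1.        ]] [('img', (400, 640, 3)), ('range_z', (400, 640)), ('camera_matrix', (3, 3)), ('k1', ()), ('R', (3, 3)), ('t', (3,))]
barrel [ 0.572 -0.166  0.021] [[ 0.572 -0.166  0.018]]
lens [ 0.455 -0.358  0.019] [[ 0.455 -0.358  0.018]]
spacer [ 0.601 -0.36   0.001] [[ 0.599 -0.358  0.018]]
ring [ 0.658 -0.006  0.051] [[ 0.664 -0.001  0.018]]
tape [ 0.787 -0.136  0.002] [[ 0.782 -0.136  0.018]]
turq [ 0.354 -0.438 -0.004] [[ 0.356 -0.433  0.018]]
collar [ 0.362 -0.263  0.002] [[ 0.363 -0.262  0.018]]
hose_mid [ 0.424 -0.037 -0.   ] [[ 0.424 -0.039  0.018]]
emery [ 0.713 -0.196  0.001] [[ 0.709 -0.196  0.018]]
```

View pics/c1.png

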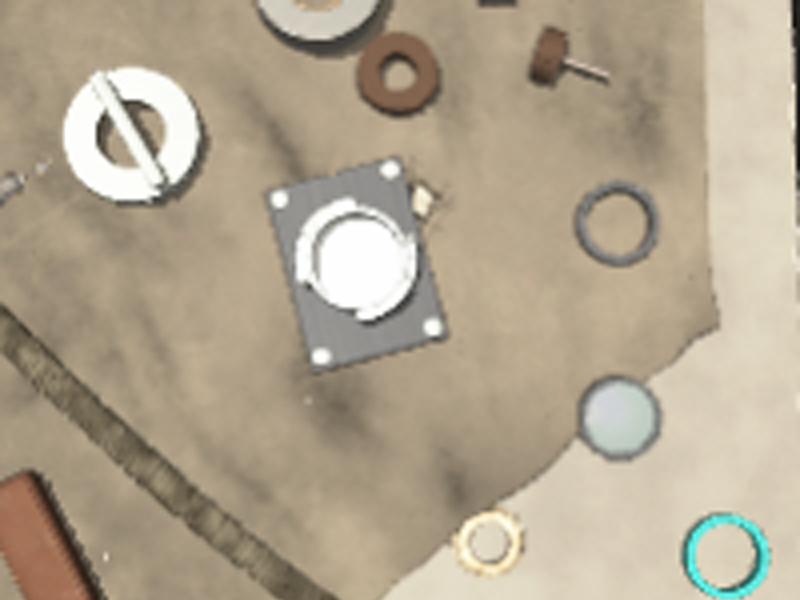

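View pics/c2.png

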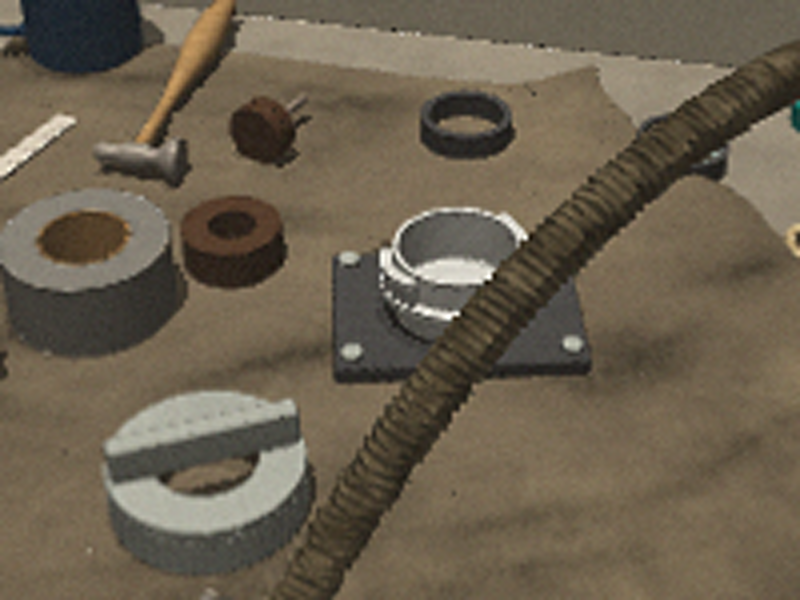

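```bash
cat >> h.py <<'E'
def blobs(mask,c,z,uv0,rad):
    """largest contour near uv0 -> hull boundary cast onto plane z -> min enclosing / circle fit"""
    m=mask.astype(np.uint8).copy();g=np.zeros_like(m);cv2.circle(g,tuple(uv0),rad,1,-1);m&=g
    cs,_=cv2.findContours(m,cv2.RETR_EXTERNAL,cv2.CHAIN_APPROX_NONE)
    k=max(cs,key=cv2.contourArea)
    return k.reshape(-1,2)
def circ(xy):
    A=np.c_[2*xy,np.ones(len(xy))];s=np.linalg.lstsq(A,(xy**2).sum(1),rcond=None)[0]
    return s[:2],np.sqrt(s[2]+s[:2]@s[:2])
E
python3 - <<'E'
from h import *
for n in("top","side"):
    c=load(n);P=pts(c);z=P[...,2]
    for nm,x,y,r,lo,hi in [("lens",.455,-.358,.05,.012,.025),("spacer",.6,-.36,.05,.012,.025),("rim",.572,-.166,.06,.049,.06),("ringflange",.662,-.003,.07,.024,.036),("ringbar",.662,-.003,.07,.042,.06),("plate",.572,-.166,.12,.007,.016),("barrelfloor",.572,-.166,.03,.015,.025)]:
        m=(np.hypot(P[...,0]-x,P[...,1]-y)<r)&(z>lo)&(z<hi)
        if m.sum()<10: print(n,nm,m.sum());continue
        Q=P[m]; k=blobs(m,c,0,(int(np.nonzero(m)[1].mean()),int(np.nonzero(m)[0].mean())),80)
        (cx,cy),rr=cv2.minEnclosingCircle(Q[:,:2].astype(np.float32))
        (rc,sz,ang)=cv2.minAreaRect(Q[:,:2].astype(np.float32))
        f=circ(P[k[:,1],k[:,0]][:,:2])
        print(n,nm,m.sum(),"mean",Q.mean(0).round(4),"MEC",round(cx,4),round(cy,4),round(rr,4),"rect",np.round(rc,4),np.round(sz,4),round(ang,1),"fit",f[0].round(4),f[1].round(4))
E
```

```text
top lens 305 mean [ 0.4554 -0.3542  0.0162] MEC 0.4509 -0.3485 0.039 rect [ 0.4552 -0.3489] [0.0736 0.0583] 89.8 fit [ 0.4554 -0.3555] 0.0284
top spacer 127 mean [ 0.5976 -0.357   0.0176] MEC 0.5976 -0.3572 0.0308 rect [ 0.5977 -0.3576] [0.06  0.057] 89.8 fit [ 0.5977 -0.3568] 0.0292
top rim 119 mean [ 0.5674 -0.1667  0.0533] MEC 0.5675 -0.1663 0.0429 rect [ 0.5675 -0.1663] [0.0749 0.0697] 5.8 fit [ 0.5678 -0.1662] 0.0361
top ringflange 580 mean [ 0.66   -0.0016  0.0302] MEC 0.6605 -0.0016 0.0498 rect [ 0.6601 -0.0018] [0.0965 0.096 ] 40.8 fit [ 0.6603 -0.0017] 0.042
top ringbar 136 mean [ 0.6601 -0.0018  0.0517] MEC 0.6615 -0.0024 0.047 rect [ 0.6608 -0.0013] [0.0939 0.012 ] 30.9 fit [ 0.6608 -0.0018] 0.0291
top plate 998 mean [ 0.5664 -0.1686  0.0118] MEC 0.582 -0.1804 0.115 rect [ 0.5847 -0.1838] [0.227  0.1823] 31.2 fit [ 0.5677 -0.1668] 0.068
top barrelfloor 327 mean [ 0.5715 -0.1659  0.0203] MEC 0.572 -0.166 0.03 rect [ 0.5721 -0.1663] [0.0583 0.0581] 45.6 fit [ 0.5716 -0.166 ] 0.0287
side lens 43 mean [ 0.4499 -0.3465  0.0156] MEC 0.454 -0.346 0.0388 rect [ 0.4546 -0.3462] [0.
[... 203 characters left out ...]
 mean [ 0.5735 -0.1644  0.0518] MEC 0.5675 -0.1627 0.043 rect [ 0.57   -0.1638] [0.0678 0.0733] 3.3 fit [ 0.5685 -0.1634] 0.035
side ringflange 871 mean [0.6571 0.0104 0.0291] MEC 0.6631 0.0009 0.0506 rect [0.663  0.0009] [0.0935 0.0998] 48.6 fit [0.6556 0.0141] 0.0364
side ringbar 336 mean [0.6609 0.0033 0.0486] MEC 0.6619 -0.0002 0.0467 rect [0.6608 0.0016] [0.093  0.0145] 30.1 fit [0.6604 0.0022] 0.029
side plate 827 mean [ 0.5793 -0.1435  0.011 ] MEC 0.5903 -0.1519 0.1031 rect [ 0.5903 -0.1485] [0.2019 0.1035] 1.0 fit [ 0.6143 -0.1462] 0.0401
side barrelfloor 91 mean [ 0.5766 -0.1856  0.0197] MEC 0.5763 -0.183 0.023 rect [ 0.5768 -0.1856] [0.0458 0.0186] 11.6 fit [ 0.5763 -0.1835] 0.0148
```

Run:
```python
from h import *
c=load("top");P=pts(c);z=P[...,2]
B=onplane(c,[(290,180),(317.5,172.5),(328.3,211.8),(300.2,219.2)],.014)[:,:2]
print(B.round(4),B.mean(0).round(4)); 
for a,b in((0,3),(1,2)): d=B[a]-B[b];print("long",np.linalg.norm(d).round(4),np.degrees(np.arctan2(d[1],d[0])).round(2))
for a,b in((0,1),(3,2)): d=B[a]-B[b];print("short",np.linalg.norm(d).round(4),np.degrees(np.arctan2(d[1],d[0])).round(2))
# plate rect by gray colour
im=c["img"].astype(int);hsv=cv2.cvtColor(c["img"],cv2.COLOR_BGR2HSV)
d=np.hypot(P[...,0]-.568,P[...,1]+.166)
m=(d<.098)&(z>.008)&((hsv[...,1]<45))
m=cv2.morphologyEx(m.astype(np.uint8),cv2.MORPH_OPEN,np.ones((3,3),np.uint8))
k=max(cv2.findContours(m,cv2.RETR_EXTERNAL,cv2.CHAIN_APPROX_NONE)[0],key=cv2.contourArea).reshape(-1,2)
Q=onplane(c,k,.012)[:,:2];print(cv2.minAreaRect(Q.astype(np.float32)))
# lens
print([hsv[234,375],hsv[234,375+9],hsv[250,390]])
d=np.hypot(P[...,0]-.455,P[...,1]+.356)
m=(d<.045)&(z>.010)&(z<.026)
for y in range(220,250): print(''.join('%3d'%(1000*z[y,x]) for x in range(360,392)))
cv2.imwrite("pics/lens.png",cv2.resize(c["img"][215:255,350:410],None,fx=10,fy=10,interpolation=cv2.INTER_NEAREST))
```

```text
[[ 0.614  -0.1102]
 [ 0.6364 -0.1912]
 [ 0.5203 -0.2227]
 [ 0.4987 -0.1406]] [ 0.5673 -0.1662]
long 0.1192 14.78
long 0.1203 15.16
short 0.0841 105.5
short 0.0849 104.72
((0.5680214762687683, -0.16595423221588135), (0.1384868323802948, 0.10314176976680756), 14.99429702758789)
[array([ 90,   5, 211], dtype=uint8), array([ 45,   8, 133], dtype=uint8), array([ 20,  37, 219], dtype=uint8)]Traceback (most recent call last):
  File "<stdin>", line 18, in <module>
  File "<stdin>", line 18, in <genexpr>
ValueError: cannot convert float NaN to integer
```

Run:
```python
from h import *
c=load("top");hsv=cv2.cvtColor(c["img"],cv2.COLOR_BGR2HSV)
cv2.imwrite("pics/lens.png",cv2.resize(c["img"][215:255,350:410],None,fx=10,fy=10,interpolation=cv2.INTER_NEAREST))
m=(hsv[...,1]<26)
k=blobs(m,c,.018,(375,234),16);print(len(k),k.min(0),k.max(0))
print(circ(onplane(c,k,.018)[:,:2]))
for y in range(220,249): print(' '.join('%3d'%hsv[y,x,1] for x in range(360,390)))
```

```text
58 [365 224] [384 244]
(array([ 0.45488929, -0.35707478]), np.float64(0.028848919626197005))
 59  59  59  60  60  59  59  59  59  58  58  61  60  58  60  59  59  59  58  59  59  58  59  59  58  59  59  58  47  38
 59  60  58  58  59  59  60  58  59  59  60  62  61  59  59  61  59  59  59  60  59  59  58  57  58  57  46  40  39  40
 59  58  60  60  58  59  60  58  58  59  61  60  61  61  62  61  59  58  59  61  59  60  59  57  56  46  38  38  40  41
 60  59  59  59  59  60  59  60  60  59  59  58  59  61  57  58  55  56  57  59  59  60  57  48  42  39  38  39  40  40
 59  60  60  58  59  59  59  61  60  58  56  36  19  15  14  18  34  38  46  53  58  56  45  41  38  38  39  39  39  40
 59  60  58  59  60  60  58  60  54  28  14   8   5   5   6   8  10  10  12  31  41  43  39  38  37  38  39  40  40  41
 60  60  58  58  59  59  57  51  16   6   4   3   4   7  11  12  13  13  11  10  13  28  37  39  39  39  38  39  41  40
 59  60  57  57  57  59  51  18   4   2   4   6   5   5   7  11  13  15  15  13  13   7  23  38  37  38  39  39  40  41
 60  61  58  57  60  57  24   6   2   6   7   7
[... 1772 characters left out ...]
  39  37  39  38  31  23   6   9  10  10   9   9   7   8  15  30  36  38  40  41  41  39  37  37  38
 41  38  39  39  39  40  37  38  38  38  36  28  21  15  12  16  14  15  27  33  37  37  38  40  41  41  40  37  37  37
 39  38  38  37  38  37  38  38  38  39  39  40  39  38  36  35  37  39  40  37  37  37  40  41  41  41  40  38  38  38
 39  39  39  38  39  38  38  37  37  38  39  40  41  38  38  39  40  41  41  37  40  40  40  41  40  41  40  40  39  41
 38  38  37  37  38  38  37  38  39  38  38  39  39  39  38  38  40  41  40  38  38  40  40  40  41  41  40  38  39  40
 38  37  38  39  38  37  38  37  39  38  39  38  38  38  38  38  39  38  40  38  38  40  39  41  40  40  41  39  38  39
```

View pics/lens.png

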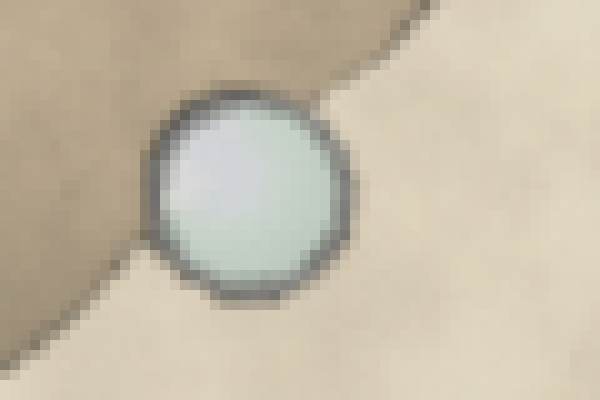

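Call:
servo_tool:
  steps:
    - [0,0,0.06,0]
    - [0.01,-0.02,0.12,-5]
    - [0.03,-0.07,0.17,-15]
    - [0.06,-0.12,0.2,-25]
    - [0.09,-0.17,0.2,-35]
    - [0.12,-0.225,0.2,-45]
    - [0.15,-0.28,0.2,-55]
    - [0.18,-0.335,0.2,-60]
    - [0.21,-0.39,0.2,-60]
    - [0.24,-0.445,0.2,-60]
    - [0.26,-0.5,0.2,-60]
    - [0.27,-0.555,0.2,-60]
  claw: 0

```text
time: 1.6
ee_pos: [0.4418, 0.0958, 0.4305]
ee_rot: [[0.965, -0.001, -0.264], [0.264, -0.0, 0.965], [-0.001, -1.0, -0.0]]
contact_force: [0.8, -0.3, -0.7]
width: 0.0855
```

Call:
servo_tool:
  steps:
    - [0,-0.06,0,0]
    - [0,-0.12,0,0]
    - [0,-0.18,0,0]
    - [0.005,-0.24,0,0]
    - [0.01,-0.3,-0.01,0]
    - [0.014,-0.36,-0.03,0]
    - [0.014,-0.41,-0.07,0]
    - [0.014,-0.45,-0.12,0]
    - [0.014,-0.455,-0.18,0]
    - [0.014,-0.455,-0.24,0]
    - [0.014,-0.455,-0.29,0]
    - [0.014,-0.455,-0.29,0]

```text
time: 3.1
ee_pos: [0.4517, -0.3541, 0.1357]
ee_rot: [[0.965, -0.009, -0.263], [0.263, 0.008, 0.965], [-0.007, -1.0, 0.01]]
contact_force: [0.2, 0.0, 0.4]
width: 0.0852
```

```bash
cat > snap.py <<'E'
import sys
from cell import r
import cv2,numpy as np
i=sys.argv[1]
s=r.state();print(s["time"],np.round(s["ee_pos"],4),np.round(s["ee_rot"][0],3),np.round(s["contact_force"],1),round(s["width"],4))
for n in sys.argv[2:]:
    c=r.capture(n);cv2.imwrite(f"pics/{n}{i}.png",c["img"]);np.savez(f"{n}{i}.npz",**c)
E
python3 snap.py 1 side top
```

```text
3.1 [ 0.4517 -0.3541  0.1357] [ 0.965 -0.009 -0.263] [0.2 0.  0.4] 0.0852
```

View pics/side1.png

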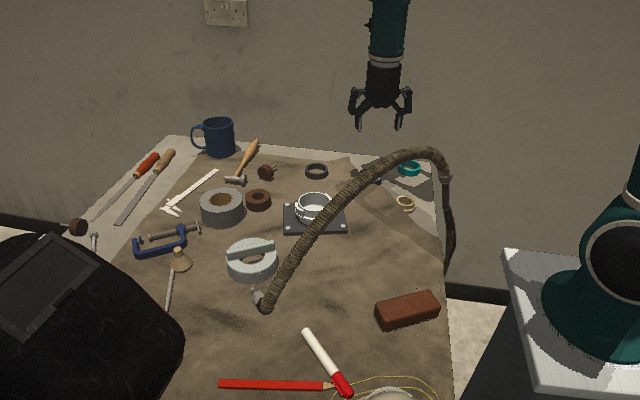

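View pics/top1.png

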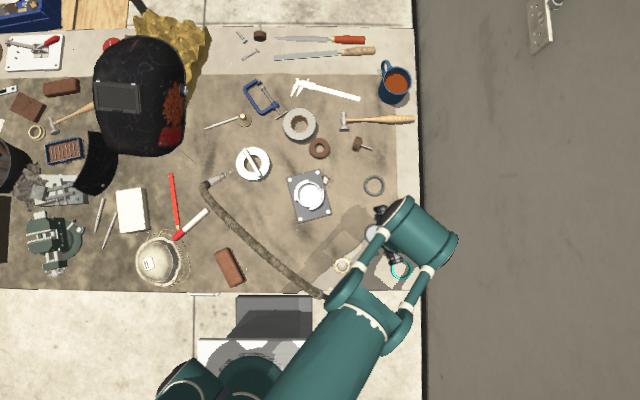

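Run:
```python
from h import *
from cell import r
c=load("side",1);P=pts(c)
s=r.state();print(np.round(s["ee_pos"],4),s["qvel"].round(2) if hasattr(s["qvel"],'round') else s["qvel"])
for v in range(100,134,3): print(v,' '.join('%s'%(P[v,u]*1000).astype(int).tolist() if P[v,u,2]>.05 and P[v,u,1]>-.42 else '.' for u in range(354,408,4)))
m=(P[...,2]>.08)&(P[...,2]<.3)&(np.hypot(P[...,0]-.452,P[...,1]+.354)<.09)
z=P[m];print(z[z[:,2].argsort()[:12]].round(3))
```

```text
[ 0.4557 -0.3574  0.1421] [ 0.12 -1.89 -2.87  0.02 -0.39  0.02]
100 [510, -325, 228] . . [484, -353, 219] [474, -335, 227] [465, -329, 231] [456, -339, 228] [448, -343, 227] [439, -346, 227] [430, -340, 230] [421, -347, 228] . . [393, -361, 226]
103 [509, -326, 220] . [492, -347, 213] [484, -355, 211] [474, -330, 222] [465, -332, 222] [456, -343, 219] [447, -344, 219] [438, -345, 220] [429, -342, 222] [420, -344, 222] . . [392, -361, 218]
106 [509, -328, 212] [501, -352, 203] [492, -350, 205] [482, -328, 215] [473, -330, 215] [464, -339, 212] [455, -339, 213] [446, -344, 212] [437, -345, 213] . [419, -345, 214] [410, -347, 215] . [391, -360, 211]
109 [508, -327, 205] [500, -346, 198] [490, -330, 206] [481, -332, 206] . . . . . . [418, -346, 207] [408, -354, 205] [399, -367, 200] [390, -361, 204]
112 [508, -325, 199] [499, -324, 200] [490, -330, 199] . . . . . . . . [407, -356, 196] [398, -354, 198] [388, -363, 195]
115 . [498, -329, 191] . . . . . . . . . [406, -358, 188] [397, -356, 190] .
118 . [498, -337, 180] . . . . . . . . . [405, -354, 182] [396, -359, 181] .
121 . [497, -334, 173] . . . . . . . . [413, -372, 165] [404, -354, 175] . .
124 . [497, -332, 167] . . . . . . . . [412, -370, 159] [403, -355, 167] . .
127 . [496, -332, 159] . . . . . . . . [411, -366, 153] [402, -354, 159] . .
130 . [495, -331, 151] . . . . . . . . . . . .
133 . . . . . . . . . . . . . .
[[ 0.499 -0.343  0.149]
 [ 0.411 -0.369  0.149]
 [ 0.496 -0.332  0.15 ]
 [ 0.491 -0.332  0.15 ]
 [ 0.493 -0.331  0.15 ]
 [ 0.406 -0.357  0.15 ]
 [ 0.404 -0.357  0.151]
 [ 0.414 -0.377  0.151]
 [ 0.409 -0.355  0.151]
 [ 0.496 -0.332  0.152]
 [ 0.409 -0.357  0.153]
 [ 0.491 -0.331  0.153]]
```

Call:
servo_tool:
  steps:
    - [0,0,-0.05,0]
    - [0,0,-0.09,0]
    - [0,0,-0.12,0]
    - [0,0,-0.138,0]
    - [0,0,-0.138,0]
    - [0,0,-0.138,0]

```text
time: 3.95
ee_pos: [0.457, -0.3585, 0.0055]
ee_rot: [[0.965, 0.003, -0.264], [0.264, -0.002, 0.965], [0.002, -1.0, -0.003]]
contact_force: [1.1, 0.2, 0.3]
width: 0.0852
```

Call:
servo_tool:
  steps:
    - [0,0,0,0]
    - [0,0,0,0]
    - [0,0,0,0]
    - [0,0,0,0]
    - [0,0,0,0]
    - [0,0,0,0]
  claw: 1
  grip_force: 40

```text
time: 4.7
ee_pos: [0.4565, -0.358, 0.0053]
ee_rot: [[0.965, 0.002, -0.264], [0.264, -0.002, 0.965], [0.002, -1.0, -0.002]]
contact_force: [-0.9, 0.4, 6.0]
width: 0.0592
```

```bash
python3 snap.py 2 side
```

```text
4.7 [ 0.4565 -0.358   0.0053] [ 0.965  0.002 -0.264] [-0.9  0.4  6. ] 0.0592
```

Call:
servo_tool:
  steps:
    - [0,0,0.02,0]
    - [0,0,0.06,0]
    - [0.01,0.01,0.1,0]
    - [0.035,0.06,0.12,0]
    - [0.06,0.11,0.12,0]
    - [0.085,0.155,0.12,0]
    - [0.105,0.185,0.12,0]
    - [0.1115,0.192,0.11,0]
    - [0.1115,0.192,0.1,0]
    - [0.1115,0.192,0.1,0]
    - [0.1115,0.192,0.1,0]
    - [0.1115,0.192,0.1,0]

```text
time: 6.25
ee_pos: [0.5668, -0.166, 0.1036]
ee_rot: [[0.965, 0.0, -0.262], [0.262, -0.0, 0.965], [0.0, -1.0, -0.0]]
contact_force: [0.9, 0.1, -0.4]
width: 0.0587
```

```bash
python3 snap.py 3 side top
python3 - <<'E'
import cv2
a=cv2.imread("pics/side3.png")[80:260,220:420];cv2.imwrite("pics/c3.png",cv2.resize(a,None,fx=3.3,fy=3.3,interpolation=cv2.INTER_CUBIC))
E
```

```text
6.25 [ 0.5668 -0.166   0.1036] [ 0.965  0.    -0.262] [ 0.9  0.1 -0.4] 0.0587
```

View pics/c3.png

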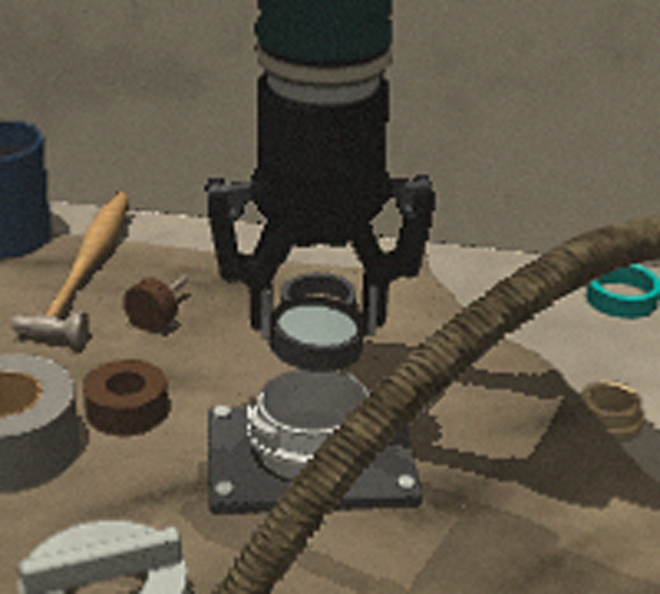

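View pics/top3.png

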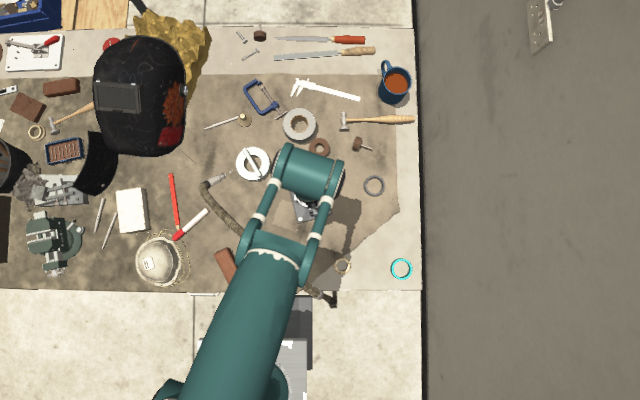

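Run:
```python
from h import *
c=load("side",3);P=pts(c);hsv=cv2.cvtColor(c["img"],cv2.COLOR_BGR2HSV)
print(hsv[180,315],P[180,315].round(4))
print([P[v,315].round(4).tolist() for v in range(170,196,2)])
m=(hsv[...,2]>110)&(hsv[...,0]>60)&(hsv[...,0]<110)
k=blobs(m,c,0,(315,180),18);print(k.min(0),k.max(0),cv2.contourArea(k))
for z in (.114,.116,.118):
    e=cv2.fitEllipse(k);print(e, onplane(c,[e[0]],z).round(4), circ(onplane(c,k,z)[:,:2]))
# all lens body pts
d=np.hypot(P[...,0]-.567,P[...,1]+.166);q=P[(d<.037)&(P[...,2]>.09)&(P[...,2]<.121)]
print(len(q),q.min(0).round(4),q.max(0).round(4))
# lens front side cylinder fit
f=q[(q[:,2]<.113)];print(len(f));g=circ(f[:,:2]);print("cyl fit",g)
# rim fit from side0
c0=load("side",0)
P0=pts(c0);d=np.hypot(P0[...,0]-.568,P0[...,1]+.166)
f=P0[(d>.030)&(d<.0385)&(P0[...,2]>.0515)&(P0[...,2]<.058)];print(len(f),f.mean(0),circ(f[:,:2]))
```

```text
[ 64  13 161] [ 0.5663 -0.1569  0.1127]
[[0.5726, -0.1906, 0.116], [0.5728, -0.1921, 0.1099], [0.5702, -0.1778, 0.114], [0.5689, -0.1705, 0.1137], [0.5677, -0.1646, 0.1126], [0.5663, -0.1569, 0.1127], [0.5653, -0.1517, 0.1112], [0.5635, -0.1418, 0.1129], [0.5622, -0.1351, 0.1126], [0.5622, -0.1352, 0.1076], [0.562, -0.1349, 0.1028], [0.5619, -0.1349, 0.0978], [0.5725, -0.1967, 0.0481]]
[307 173] [327 184] 93.0
((316.1510009765625, 178.47409057617188), (9.383597373962402, 18.655899047851562), 95.3780517578125) [[ 0.5647 -0.1612  0.114 ]] (array([ 0.5646777 , -0.16161654]), np.float64(0.01696269317539978))
((316.1510009765625, 178.47409057617188), (9.383597373962402, 18.655899047851562), 95.3780517578125) [[ 0.5642 -0.1582  0.116 ]] (array([ 0.56416535, -0.15859693]), np.float64(0.016887292332305712))
((316.1510009765625, 178.47409057617188), (9.383597373962402, 18.655899047851562), 95.3780517578125) [[ 0.5636 -0.1552  0.118 ]] (array([ 0.563653  , -0.15557732]), np.float64(0.01681189148921109))
568 [ 0.5313 -0.1956  0.0951] [ 0.5964 -0.1327  0.1206]
361
cyl fit (array([ 0.56595607, -0.16121033]), np.float64(0.02482388423569876))
87 [ 0.5743941  -0.16432514  0.05277873] (array([ 0.56889348, -0.16375899]), np.float64(0.03429451962800033))
```

Run:
```python
from h import *
for i in(0,3):
  c=load("side",i);P=pts(c);g=cv2.cvtColor(c["img"],cv2.COLOR_BGR2GRAY)
  out=[]
  for u,v in((287,205),(288,228),(343,226)):
    w=g[v-4:v+5,u-4:u+5].astype(float);t=w.min()+.5*(w.max()-w.min());m=np.clip(w-t,0,None)
    yy,xx=np.mgrid[v-4:v+5,u-4:u+5];out.append((float((m*xx).sum()/m.sum()),float((m*yy).sum()/m.sum())))
  B=onplane(c,out,.014)[:,:2];print(np.round(out,2).tolist(),B.round(4).tolist(),np.linalg.norm(B[0]-B[1]).round(4),np.linalg.norm(B[1]-B[2]).round(4),((B[0]+B[2])/2).round(4),np.linalg.norm(B[0]-B[2]).round(4),"expect",np.hypot(.12,.0845))
c=load("side",3);cv2.imwrite("pics/c3b.png",cv2.resize(c["img"][160:240,270:360],None,fx=7,fy=7,interpolation=cv2.INTER_NEAREST))
```

```text
[[286.68, 203.82], [287.48, 227.26], [342.53, 225.29]] [[0.6381, -0.1912], [0.6162, -0.1095], [0.5001, -0.1406]] 0.0846 0.1201 [ 0.5691 -0.1659] 0.147 expect 0.14676597017019988
[[286.69, 203.81], [287.43, 227.33], [342.47, 225.33]] [[0.6381, -0.1912], [0.6162, -0.1093], [0.5002, -0.1404]] 0.0848 0.1201 [ 0.5692 -0.1658] 0.1469 expect 0.14676597017019988
```

View pics/c3b.png

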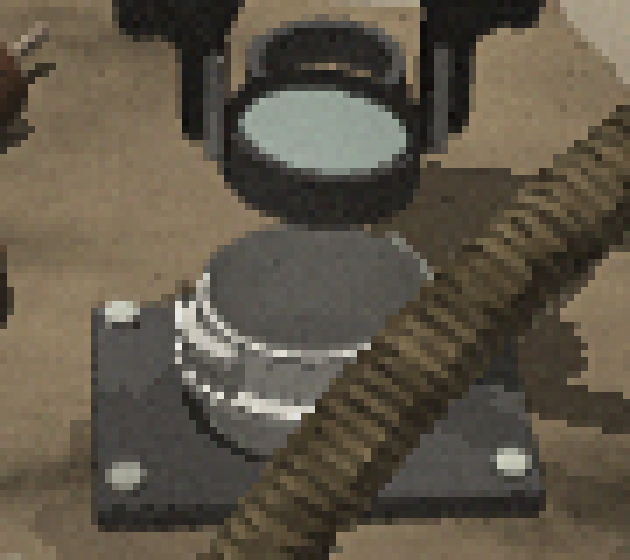

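Run:
```python
from h import *
c=load("side",3)
print(onplane(c,[(315.5,201.6)],.054).round(4))
for z in(.112,.1125,.113): print(z,onplane(c,[(316.1,178.5)],z).round(4))
# where would TCP axis project
X=np.array([[.5668,-.166,.113],[.568,-.166,.113],[.568,-.166,.054],[.5691,-.166,.054],[.5668,-.166,.1036]])
D=np.array([float(c["k1"]),0,0,0,0]);print(cv2.projectPoints(X,cv2.Rodrigues(c["R"])[0],c["t"],c["camera_matrix"],D)[0].reshape(-1,2).round(2))
```

```text
[[ 0.5647 -0.1606  0.054 ]]
0.112 [[ 0.5653 -0.1641  0.112 ]]
0.1125 [[ 0.5651 -0.1633  0.1125]]
0.113 [[ 0.565  -0.1626  0.113 ]]
[[315.56 177.54]
 [315.   177.47]
 [314.49 199.98]
 [314.   199.92]
 [315.47 181.25]]
```

Call:
servo_tool:
  steps:
    - [0.0,0,-0.02,0]
    - [0.0,0,-0.03,0]
    - [0,0,-0.03,0]
    - [0,0,-0.03,0]

```text
time: 6.85
ee_pos: [0.5669, -0.1651, 0.073]
ee_rot: [[0.965, -0.0, -0.264], [0.264, 0.0, 0.965], [-0.0, -1.0, 0.0]]
contact_force: [-0.3, 0.4, -1.3]
width: 0.0589
```

```bash
python3 snap.py 4 side
python3 - <<'E'
from h import *
c=load("side",4);cv2.imwrite("pics/c4.png",cv2.resize(c["img"][160:240,270:360],None,fx=7,fy=7,interpolation=cv2.INTER_NEAREST))
E
```

```text
6.85 [ 0.5669 -0.1651  0.073 ] [ 0.965 -0.    -0.264] [-0.3  0.4 -1.3] 0.0589
```

View pics/c4.png

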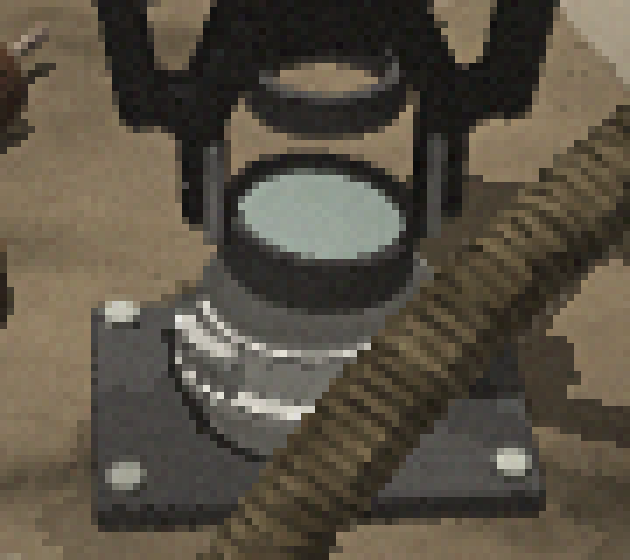

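Call:
servo_tool:
  steps:
    - [0.0015,-0.001,0,0]
    - [0.0015,-0.001,-0.008,0]
    - [0.0015,-0.001,-0.014,0]
    - [0.0015,-0.001,-0.019,0]
    - [0.0015,-0.001,-0.023,0]
    - [0.0015,-0.001,-0.023,0]

```text
time: 7.65
ee_pos: [0.5683, -0.1661, 0.05]
ee_rot: [[0.965, -0.0, -0.264], [0.264, 0.0, 0.965], [-0.0, -1.0, 0.0]]
contact_force: [0.2, 0.3, -0.5]
width: 0.0585
```

```bash
python3 snap.py 5 side
python3 - <<'E'
from h import *
c=load("side",5);cv2.imwrite("pics/c5.png",cv2.resize(c["img"][160:240,270:360],None,fx=7,fy=7,interpolation=cv2.INTER_NEAREST))
E
```

```text
7.65 [ 0.5683 -0.1661  0.05  ] [ 0.965 -0.    -0.264] [ 0.2  0.3 -0.5] 0.0585
```

View pics/c5.png

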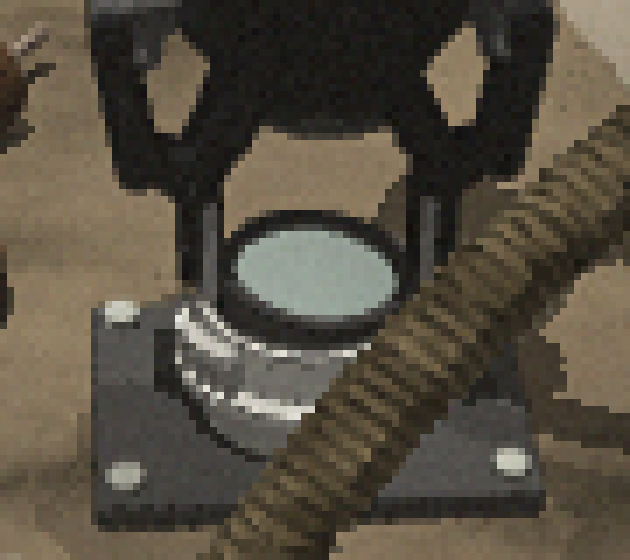

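Call:
servo_tool:
  steps:
    - [0,0,0,0]
    - [0,0,0,0]
    - [0,0,0,0]
    - [0,0,0,0]
    - [0,0,0.05,0]
    - [0,0,0.1,0]
    - [0,0,0.1,0]
  claw: 0

```text
time: 8.57
ee_pos: [0.5724, -0.1674, 0.1562]
ee_rot: [[0.965, 0.01, -0.264], [0.264, -0.003, 0.965], [0.009, -1.0, -0.006]]
contact_force: [0.5, -0.1, -0.6]
width: 0.0856
```

```bash
python3 snap.py 6 side
python3 - <<'E'
from h import *
c=load("side",6);cv2.imwrite("pics/c6.png",cv2.resize(c["img"][160:240,270:360],None,fx=7,fy=7,interpolation=cv2.INTER_NEAREST))
E
```

```text
8.575 [ 0.5724 -0.1674  0.1562] [ 0.965  0.01  -0.264] [ 0.5 -0.1 -0.6] 0.0856
```

View pics/c6.png

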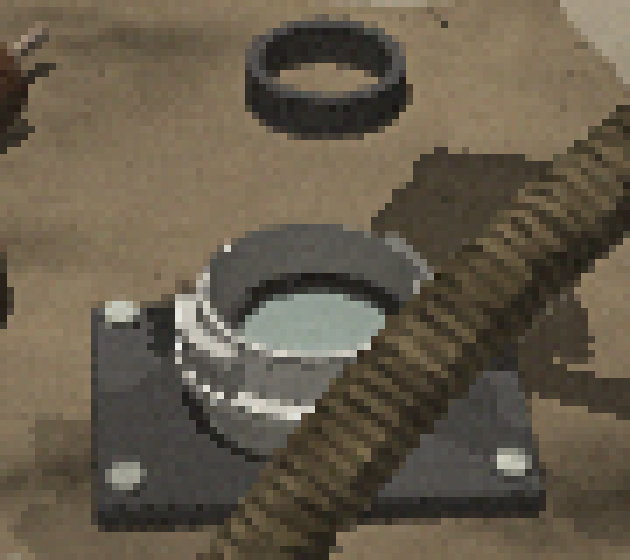

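Call:
servo_tool:
  steps:
    - [0.008,-0.05,0,0]
    - [0.016,-0.1,0,0]
    - [0.024,-0.15,0,0]
    - [0.03,-0.185,-0.02,0]
    - [0.03,-0.191,-0.06,0]
    - [0.03,-0.191,-0.1,0]
    - [0.03,-0.191,-0.13,0]
    - [0.03,-0.191,-0.147,0]
    - [0.03,-0.191,-0.147,0]
    - [0.03,-0.191,-0.147,0]
    - [0.03,-0.191,-0.147,0]

```text
time: 10.0
ee_pos: [0.5998, -0.3579, 0.0054]
ee_rot: [[0.965, 0.003, -0.264], [0.264, -0.002, 0.965], [0.002, -1.0, -0.003]]
contact_force: [0.1, 0.3, 0.1]
width: 0.0852
```

Call:
servo_tool:
  steps:
    - [0,0,0,0]
    - [0,0,0,0]
    - [0,0,0,0]
    - [0,0,0,0]
    - [0,0,0,0]
    - [0,0,0,0]
  claw: 1
  grip_force: 40

```text
time: 10.75
ee_pos: [0.5992, -0.3576, 0.0047]
ee_rot: [[0.965, 0.002, -0.264], [0.264, -0.001, 0.965], [0.001, -1.0, -0.001]]
contact_force: [-0.9, 0.9, 6.4]
width: 0.0574
```

Call:
servo_tool:
  steps:
    - [0,0,0.02,0]
    - [0,0,0.06,0]
    - [-0.004,0.03,0.1,0]
    - [-0.012,0.08,0.1,0]
    - [-0.02,0.13,0.1,0]
    - [-0.028,0.17,0.1,0]
    - [-0.03,0.188,0.09,0]
    - [-0.03,0.191,0.08,0]
    - [-0.03,0.191,0.07,0]
    - [-0.03,0.191,0.07,0]
    - [-0.03,0.191,0.07,0]

```text
time: 12.12
ee_pos: [0.5686, -0.1671, 0.073]
ee_rot: [[0.965, -0.0, -0.263], [0.263, -0.0, 0.965], [-0.0, -1.0, -0.0]]
contact_force: [0.6, 0.1, -0.5]
width: 0.0576
```

```bash
python3 snap.py 7 side
python3 - <<'E'
from h import *
c=load("side",7);cv2.imwrite("pics/c7.png",cv2.resize(c["img"][150:230,270:360],None,fx=7,fy=7,interpolation=cv2.INTER_NEAREST))
E
```

```text
12.125 [ 0.5686 -0.1671  0.073 ] [ 0.965 -0.    -0.263] [ 0.6  0.1 -0.5] 0.0576
```

View pics/c7.png

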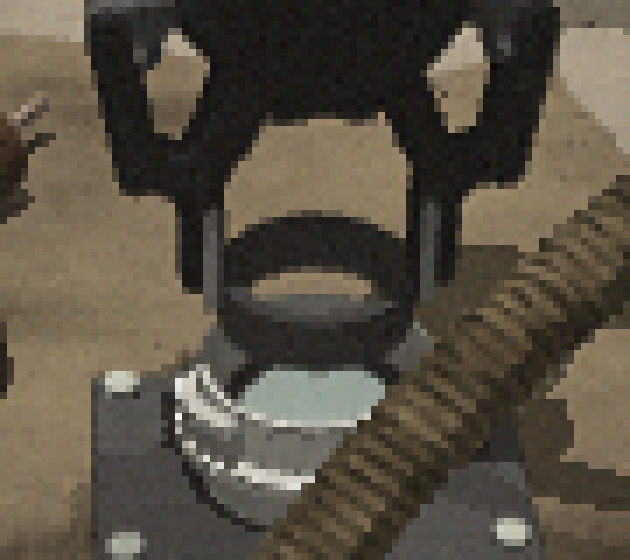

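Run:
```python
from h import *
c=load("side",7);P=pts(c)
for v in range(178,206,2): print(v,[ (P[v,u]*1000).round(0).astype(int).tolist() if np.isfinite(P[v,u,0]) else None for u in range(300,332,4)])
cv2.imwrite("pics/c7b.png",cv2.resize(cv2.convertScaleAbs(c["img"][170:215,290:345],alpha=1.8),None,fx=13,fy=13,interpolation=cv2.INTER_CUBIC))
```

```text
178 [[596, -147, 120], [625, -326, 2], [616, -332, -1], [605, -333, 0], [594, -334, 1], [584, -338, 0], [574, -339, 0], [542, -182, 105]]
180 [[596, -148, 114], [624, -320, -1], [613, -321, 0], [603, -323, 0], [593, -325, 1], [583, -328, 0], [572, -329, 1], [542, -181, 101]]
182 [[596, -147, 110], [621, -309, 1], [587, -186, 86], [579, -191, 84], [570, -192, 85], [561, -191, 86], [570, -317, 3], [542, -179, 97]]
184 [[597, -149, 104], [594, -179, 84], [587, -185, 81], [579, -191, 78], [570, -190, 80], [561, -191, 81], [551, -184, 87], [541, -175, 95]]
186 [[596, -146, 100], [593, -172, 84], [587, -185, 76], [578, -189, 74], [570, -191, 74], [561, -191, 76], [551, -184, 82], [541, -177, 88]]
188 [[596, -147, 95], [592, -167, 82], [586, -183, 72], [579, -193, 66], [570, -192, 68], [561, -192, 70], [551, -189, 73], [540, -174, 85]]
190 [[597, -149, 88], [593, -170, 74], [604, -272, 3], [594, -278, 1], [584, -278, 2], [574, -281, 1], [550, -183, 72], [539, -165, 86]]
192 [[597, -148, 84], [588, -150, 83], [603, -268, 0], [579, -196, 53], [571, -200, 51], [573, -273, 1], [546, -155, 86], 
[... 159 characters left out ...]
6 [[618, -246, 1], [587, -143, 78], [578, -140, 82], [568, -137, 85], [561, -140, 84], [552, -143, 83], [545, -148, 81], [538, -163, 72]]
198 [[601, -170, 51], [587, -144, 72], [577, -140, 77], [568, -137, 80], [560, -137, 81], [552, -144, 78], [545, -151, 74], [540, -182, 52]]
200 [[601, -169, 46], [595, -182, 38], [577, -140, 72], [569, -139, 74], [560, -138, 75], [552, -144, 72], [545, -151, 69], [540, -181, 47]]
202 [[601, -166, 44], [593, -174, 39], [586, -183, 33], [568, -138, 69], [560, -137, 71], [552, -142, 68], [550, -187, 36], [540, -179, 44]]
204 [[601, -167, 37], [592, -169, 37], [584, -176, 33], [575, -175, 35], [566, -177, 35], [558, -179, 35], [549, -186, 31], [510, 45, 207]]
```

View pics/c7b.png

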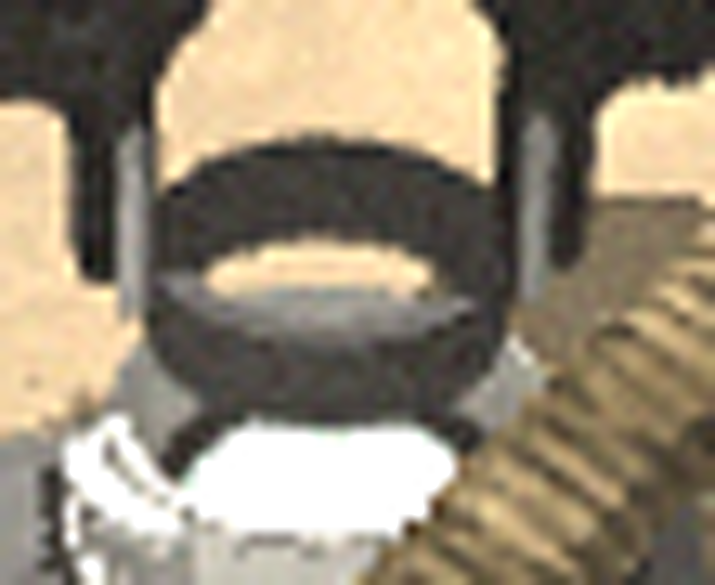

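Call:
servo_tool:
  steps:
    - [0,-0.0005,-0.008,0]
    - [0,-0.0005,-0.014,0]
    - [0,-0.0005,-0.019,0]
    - [0,-0.0005,-0.023,0]
    - [0,-0.0005,-0.023,0]

```text
time: 12.8
ee_pos: [0.5683, -0.1665, 0.05]
ee_rot: [[0.965, -0.0, -0.264], [0.264, 0.0, 0.965], [-0.0, -1.0, 0.0]]
contact_force: [0.2, 1.5, -0.7]
width: 0.0579
```

Call:
servo_tool:
  steps:
    - [0,0,0,0]
    - [0,0,0,0]
    - [0,0,0,0]
    - [0,0,0,0]
    - [0,0,0.05,0]
    - [0,0,0.1,0]
    - [0,0,0.1,0]
  claw: 0

```text
time: 13.68
ee_pos: [0.5724, -0.168, 0.1562]
ee_rot: [[0.965, 0.01, -0.264], [0.264, -0.004, 0.965], [0.009, -1.0, -0.006]]
contact_force: [0.2, -0.8, -0.1]
width: 0.0852
```

```bash
python3 snap.py 8 side top
python3 - <<'E'
from h import *
c=load("side",8);cv2.imwrite("pics/c8.png",cv2.resize(c["img"][160:240,270:360],None,fx=7,fy=7,interpolation=cv2.INTER_NEAREST))
P=pts(c)
d=np.hypot(P[...,0]-.568,P[...,1]+.166)
f=P[(d>.024)&(d<.0305)&(P[...,2]>.05)&(P[...,2]<.07)];print(len(f),f.mean(0).round(4),np.percentile(f[:,2],[5,50,95]).round(4),circ(f[:,:2]))
E
```

```text
13.675 [ 0.5724 -0.168   0.1562] [ 0.965  0.01  -0.264] [ 0.2 -0.8 -0.1] 0.0852
175 [ 0.5684 -0.1665  0.0541] [0.0505 0.0546 0.0562] (array([ 0.56794288, -0.16523773]), np.float64(0.027484181918284632))
```

View pics/c8.png

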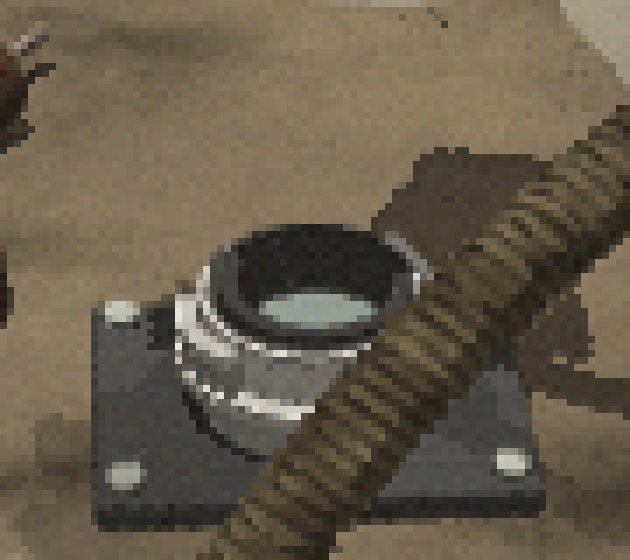

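Call:
servo_tool:
  steps:
    - [0,0,0.02,-10]
    - [0.01,0.02,0.04,-20]
    - [0.025,0.045,0.05,-30]
    - [0.04,0.07,0.05,-40]
    - [0.055,0.1,0.05,-50]
    - [0.07,0.13,0.05,-60]
    - [0.085,0.155,0.05,-70]
    - [0.0925,0.165,0.03,-75]
    - [0.0925,0.165,0.0,-75]
    - [0.0925,0.165,0.0,-75]
    - [0.0925,0.165,0.0,-75]

```text
time: 15.15
ee_pos: [0.6604, -0.0018, 0.1496]
ee_rot: [[0.504, -0.002, 0.864], [-0.864, 0.0, 0.504], [-0.001, -1.0, -0.001]]
contact_force: [0.5, -0.4, -0.0]
width: 0.0854
```

```bash
python3 snap.py 9 side top
```

```text
15.15 [ 0.6604 -0.0018  0.1496] [ 0.504 -0.002  0.864] [ 0.5 -0.4 -0. ] 0.0854
```

View pics/side9.png

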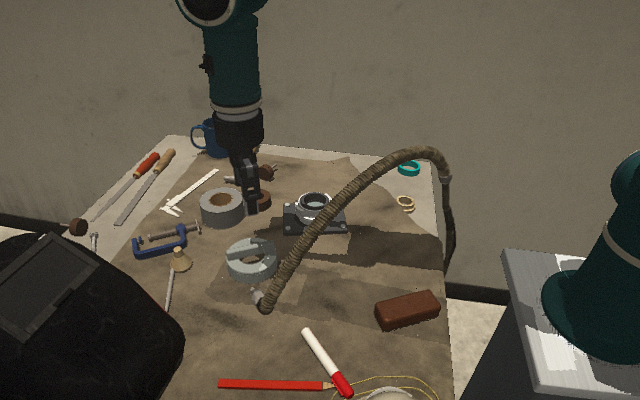

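View pics/top9.png

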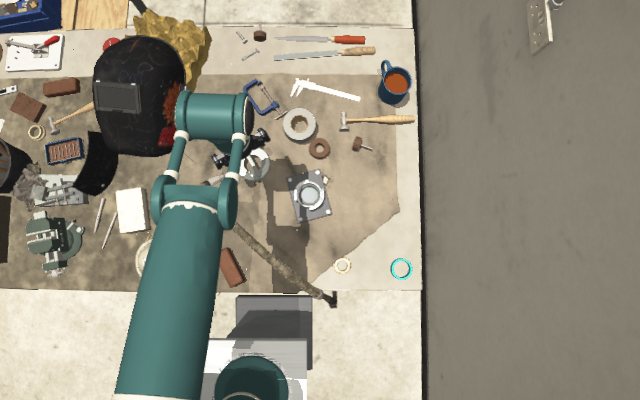

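Call:
servo_tool:
  steps:
    - [0,0,-0.04,0]
    - [0,0,-0.075,0]
    - [0,0,-0.1,0]
    - [0,0,-0.115,0]
    - [0,0,-0.115,0]
    - [0,0,-0.115,0]

```text
time: 16.0
ee_pos: [0.6623, -0.0017, 0.0369]
ee_rot: [[0.504, 0.003, 0.864], [-0.864, -0.0, 0.504], [0.001, -1.0, 0.002]]
contact_force: [0.3, 0.2, 0.2]
width: 0.0852
```

Call:
servo_tool:
  steps:
    - [0,0,0,0]
    - [0,0,0,0]
    - [0,0,0,0]
    - [0,0,0,0]
    - [0,0,0,0]
    - [0,0,0,0]
    - [0,0,0,0]
    - [0,0,0,0]
  claw: 1
  grip_force: 70

```text
time: 17.0
ee_pos: [0.6612, -0.0017, 0.0356]
ee_rot: [[0.504, 0.001, 0.863], [-0.863, -0.0, 0.504], [0.0, -1.0, 0.0]]
contact_force: [-0.0, -0.4, 3.9]
width: 0.0103
```

```bash
python3 snap.py 10 side
python3 - <<'E'
from h import *
c=load("side",10);cv2.imwrite("pics/c10.png",cv2.resize(c["img"][190:310,190:310],None,fx=5,fy=5,interpolation=cv2.INTER_NEAREST))
E
```

```text
17.0 [ 0.6612 -0.0017  0.0356] [0.504 0.001 0.863] [-0.  -0.4  3.9] 0.0103
```

View pics/c10.png

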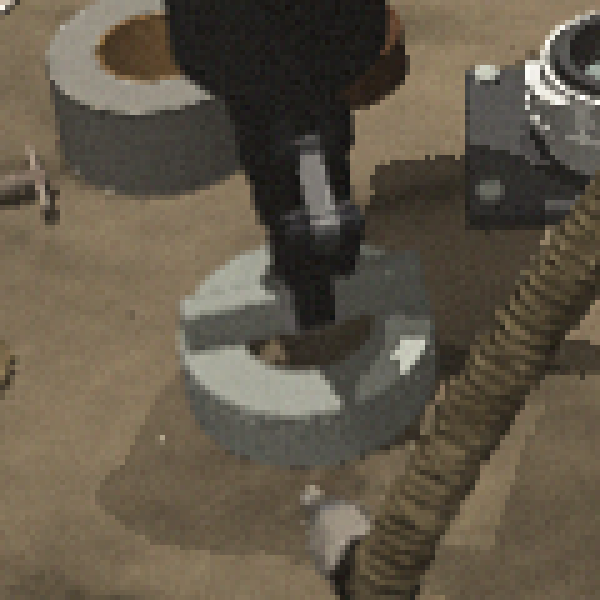

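Call:
servo_tool:
  steps:
    - [0,0,0.03,0]
    - [0,0,0.07,0]
    - [-0.01,-0.015,0.1,10]
    - [-0.025,-0.045,0.1,20]
    - [-0.045,-0.08,0.1,30]
    - [-0.065,-0.115,0.1,40]
    - [-0.08,-0.145,0.1,50]
    - [-0.09,-0.16,0.1,56]
    - [-0.0925,-0.165,0.1,56.7]
    - [-0.0925,-0.165,0.09,56.7]
    - [-0.0925,-0.165,0.08,56.7]
    - [-0.0925,-0.165,0.08,56.7]

```text
time: 18.55
ee_pos: [0.5674, -0.1654, 0.1132]
ee_rot: [[0.999, -0.003, 0.052], [-0.052, 0.001, 0.999], [-0.003, -1.0, 0.001]]
contact_force: [0.4, 0.3, -1.4]
width: 0.0102
```

```bash
python3 snap.py 11 side top
python3 - <<'E'
from h import *
c=load("side",11);cv2.imwrite("pics/c11.png",cv2.resize(c["img"][130:250,250:380],None,fx=5,fy=5,interpolation=cv2.INTER_NEAREST))
P=pts(c)
# skirt outer front
for v in range(166,210,2): print(v,[ (P[v,u]*1000).round(0).astype(int).tolist() if np.isfinite(P[v,u,0]) else None for u in range(292,346,6)])
E
```

```text
18.55 [ 0.5674 -0.1654  0.1132] [ 0.999 -0.003  0.052] [ 0.4  0.3 -1.4] 0.0102
166 [[671, -383, -2], [654, -385, 0], [639, -392, -2], [577, -154, 148], [570, -186, 129], [552, -152, 152], [573, -403, -1], [556, -402, 2], [540, -401, 5]]
168 [[667, -369, 1], [652, -375, -1], [636, -377, 1], [577, -156, 142], [569, -179, 128], [553, -159, 143], [572, -392, 0], [555, -393, 1], [539, -393, 3]]
170 [[666, -361, 0], [650, -364, 0], [634, -370, -1], [577, -155, 137], [567, -168, 130], [552, -156, 140], [570, -385, -2], [554, -385, 0], [538, -387, 1]]
172 [[662, -348, 2], [648, -355, -1], [597, -190, 108], [577, -156, 132], [566, -166, 127], [552, -156, 135], [546, -205, 106], [552, -373, 1], [537, -378, 0]]
174 [[661, -340, 0], [608, -181, 107], [596, -185, 106], [576, -153, 128], [564, -155, 129], [552, -157, 130], [545, -195, 107], [551, -363, 1], [535, -364, 3]]
176 [[658, -330, 1], [606, -172, 108], [594, -175, 107], [577, -155, 123], [563, -150, 127], [552, -156, 125], [543, -187, 107], [531, -190, 107], [534, -357, 1]]
178 [[657, -324, -1], [605, -166, 107], [592, -169, 106], [576, -1
[... 1782 characters left out ...]
56, -114, 93], [544, -118, 92], [533, -127, 87], [502, 43, 214], [493, 42, 215]]
202 [[632, -218, 1], [602, -153, 53], [581, -113, 85], [568, -113, 87], [556, -114, 88], [544, -118, 87], [533, -127, 82], [501, 46, 213], [492, 45, 213]]
204 [[626, -195, 12], [602, -152, 48], [581, -114, 79], [568, -114, 81], [556, -116, 82], [544, -118, 82], [511, 44, 206], [501, 48, 211], [492, 46, 210]]
206 [[625, -190, 11], [601, -149, 45], [587, -144, 51], [573, -141, 55], [565, -168, 36], [548, -145, 56], [510, 50, 207], [501, 49, 208], [492, 45, 206]]
208 [[623, -181, 12], [599, -138, 48], [585, -136, 52], [572, -136, 53], [559, -138, 54], [547, -143, 53], [509, 54, 206], [500, 51, 205], [492, 47, 204]]
```

View pics/c11.png

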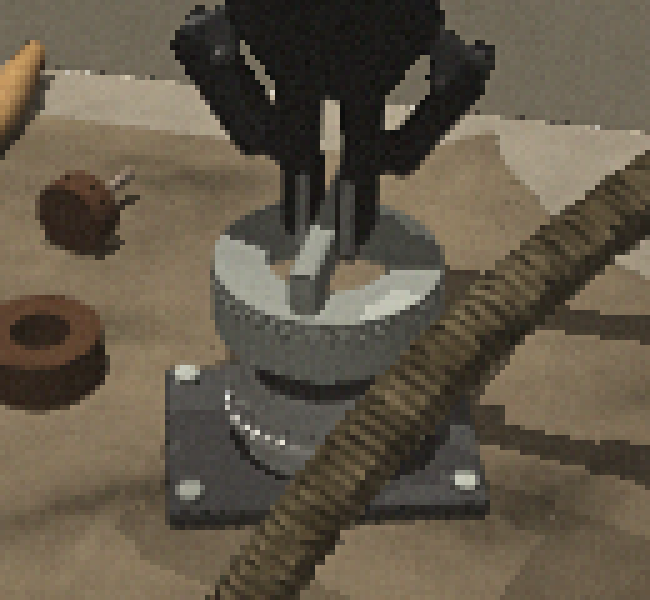

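Run:
```python
from h import *
from scipy.optimize import least_squares
def fitR(q,R,x0):
    return least_squares(lambda p:np.hypot(q[:,0]-p[0],q[:,1]-p[1])-R,x0,loss='soft_l1',f_scale=.001)
c=load("side",11);P=pts(c);d=np.hypot(P[...,0]-.568,P[...,1]+.166)
q=P[(d>.044)&(d<.055)&(P[...,2]>.079)&(P[...,2]<.102)&(P[...,1]>-.16)];s=fitR(q,.049,[.568,-.166]);print("skirt",len(q),s.x.round(4),np.abs(s.fun).mean())
f=P[(d<.05)&(P[...,2]>.1)&(P[...,2]<.1115)&(d<.049)];A=np.c_[f[:,:2]-[.568,-.166],np.ones(len(f))];print("flange plane",np.linalg.lstsq(A,f[:,2],rcond=None)[0].round(4))
c=load("side",8);P=pts(c);d=np.hypot(P[...,0]-.568,P[...,1]+.166)
q=P[(d>.0325)&(d<.039)&(P[...,2]>.0505)&(P[...,2]<.0532)&(P[...,1]>-.17)];s=fitR(q,.036,[.568,-.166]);print("barrel outer",len(q),s.x.round(4),np.abs(s.fun).mean())
q=P[(d>.0325)&(d<.039)&(P[...,2]>.014)&(P[...,2]<.03)];print(len(q));s=fitR(q,.036,[.568,-.166]);print("barrel lower",len(q),s.x.round(4),np.abs(s.fun).mean())
# spacer inside wall rear
q=P[(d>.021)&(d<.028)&(P[...,2]>.040)&(P[...,2]<.053)];s=fitR(q,.0245,[.568,-.166]);print("spacer inner",len(q),s.x.round(4),np.abs(s.fun).mean())
c=load("top",8);P=pts(c);d=np.hypot(P[...,0]-.568,P[...,1]+.166)
c=load("top",11);P=pts(c)
```

```text
skirt 392 [ 0.5669 -0.1626] 0.0007661254414068055
flange plane [-0.0043  0.005   0.1067]
barrel outer 37 [ 0.5684 -0.1658] 0.0012834618986854011
33
barrel lower 33 [ 0.5687 -0.1648] 0.0005449869708628777
spacer inner 102 [ 0.5678 -0.1665] 0.0008267063079455917
```

Call:
servo_tool:
  steps:
    - [0.0005,-0.001,-0.008,0]
    - [0.0005,-0.001,-0.014,0]
    - [0.0005,-0.001,-0.014,0]
    - [0.0005,-0.001,-0.014,0]

```text
time: 19.15
ee_pos: [0.569, -0.1677, 0.1013]
ee_rot: [[0.999, -0.0, 0.053], [-0.053, -0.0, 0.999], [-0.0, -1.0, -0.0]]
contact_force: [0.8, -0.0, -1.9]
width: 0.0101
```

```bash
python3 snap.py 12 side top
python3 - <<'E'
from h import *
from scipy.optimize import least_squares
def fitR(q,R,x0):
    return least_squares(lambda p:np.hypot(q[:,0]-p[0],q[:,1]-p[1])-R,x0,loss='soft_l1',f_scale=.001)
c=load("side",12);P=pts(c);d=np.hypot(P[...,0]-.568,P[...,1]+.166)
q=P[(d>.044)&(d<.055)&(P[...,2]>.066)&(P[...,2]<.088)&(P[...,1]>-.16)];s=fitR(q,.049,[.568,-.166]);print("skirt",len(q),s.x.round(4),np.abs(s.fun).mean())
c=load("side",0);P=pts(c);d=np.hypot(P[...,0]-.661,P[...,1]+.0)
q=P[(d>.044)&(d<.055)&(P[...,2]>.003)&(P[...,2]<.025)];s=fitR(q,.049,[.661,0]);print("skirt bench",len(q),s.x.round(4),np.abs(s.fun).mean())
c=load("side",8);q=pts(c);q=q[190:225,290:345].reshape(-1,3);q=q[(q[:,2]>.050)&(q[:,2]<.0575)]
print(len(q))
# dense rim: ellipse left edge compare
img=c["img"];cv2.imwrite("pics/c12.png",cv2.resize(load("side",12)["img"][130:250,250:380],None,fx=5,fy=5,interpolation=cv2.INTER_NEAREST))
E
```

```text
19.15 [ 0.569  -0.1677  0.1013] [ 0.999 -0.     0.053] [ 0.8 -0.  -1.9] 0.0101
skirt 302 [ 0.5685 -0.165 ] 0.0007745515086865503
skirt bench 399 [ 6.617e-01 -4.000e-04] 0.0006191283005802815
296
```

View pics/c12.png

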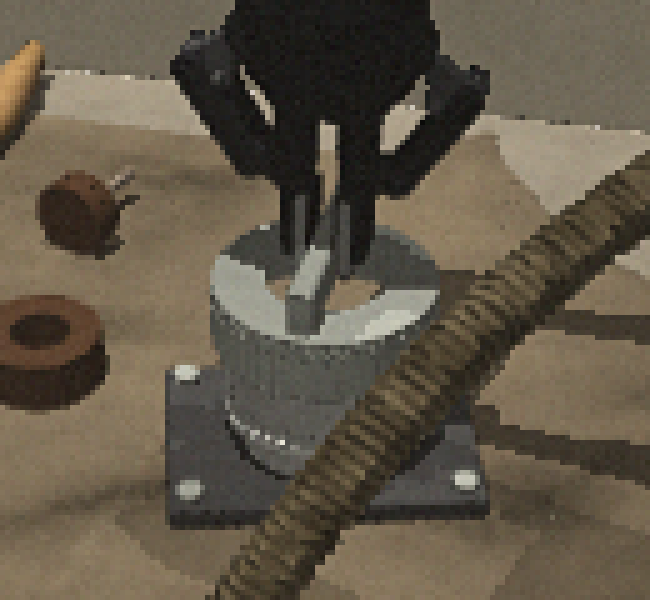

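Call:
servo_tool:
  steps:
    - [0,0,-0.006,0]
    - [0,0,-0.012,0]
    - [0,0,-0.017,0]
    - [0,0,-0.021,0]
    - [0,0,-0.021,0]

```text
time: 19.88
ee_pos: [0.5685, -0.1675, 0.0797]
ee_rot: [[0.999, -0.001, 0.052], [-0.052, 0.0, 0.999], [-0.001, -1.0, 0.0]]
contact_force: [-0.0, -0.1, -1.5]
width: 0.0097
```

Call:
servo_tool:
  steps:
    - [0,0,-0.004,0]
    - [0,0,-0.008,0]
    - [0,0,-0.011,0]
    - [0,0,-0.011,0]

```text
time: 20.38
ee_pos: [0.569, -0.1677, 0.0697]
ee_rot: [[0.999, -0.0, 0.053], [-0.053, 0.0, 0.999], [-0.0, -1.0, 0.0]]
contact_force: [-1.7, 0.5, 1.2]
width: 0.0103
```

Call:
servo_tool:
  steps:
    - [0,0,-0.0005,-6]
    - [0,0,-0.0005,-13]
    - [0,0,-0.0005,-20]
    - [0,0,-0.001,-26]
    - [0,0,-0.0015,-32]
    - [0,0,-0.0015,-32]

```text
time: 21.12
ee_pos: [0.5699, -0.1679, 0.0686]
ee_rot: [[0.82, 0.002, 0.573], [-0.573, -0.001, 0.82], [0.002, -1.0, 0.001]]
contact_force: [0.8, 0.0, 3.3]
width: 0.0104
```

```bash
python3 snap.py 13 side top
python3 - <<'E'
from h import *
cv2.imwrite("pics/c13.png",cv2.resize(load("side",13)["img"][130:250,250:380],None,fx=5,fy=5,interpolation=cv2.INTER_NEAREST))
c=load("side",13);P=pts(c);d=np.hypot(P[...,0]-.568,P[...,1]+.166)
f=P[(d<.046)&(P[...,2]>.055)&(P[...,2]<.071)&(d>.03)];A=np.c_[f[:,:2]-[.568,-.166],np.ones(len(f))];print("flange plane",len(f),np.linalg.lstsq(A,f[:,2],rcond=None)[0].round(4),np.median(f[:,2]))
E
```

```text
21.125 [ 0.5699 -0.1679  0.0686] [0.82  0.002 0.573] [0.8 0.  3.3] 0.0104
flange plane 280 [-0.0038 -0.0032  0.0625] 0.062069957819769594
```

View pics/c13.png

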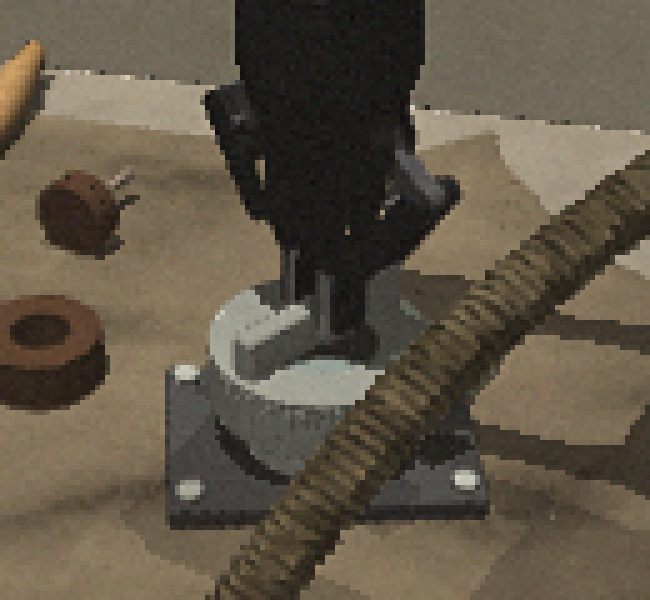

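Call:
servo_tool:
  steps:
    - [0,0,-0.0005,-6]
    - [0,0,-0.001,-12]
    - [0,0,-0.0015,-18]
    - [0,0,-0.002,-24]
    - [0,0,-0.0025,-30]
    - [0,0,-0.003,-36]
    - [0,0,-0.003,-40]
    - [0,0,-0.003,-40]

```text
time: 22.22
ee_pos: [0.5695, -0.168, 0.0656]
ee_rot: [[0.26, 0.001, 0.966], [-0.966, -0.001, 0.26], [0.001, -1.0, 0.001]]
contact_force: [-1.6, 0.1, 5.2]
width: 0.0102
```

```bash
python3 snap.py 14 side top
python3 - <<'E'
from h import *
cv2.imwrite("pics/c14.png",cv2.resize(load("side",14)["img"][130:250,250:380],None,fx=5,fy=5,interpolation=cv2.INTER_NEAREST))
c=load("side",14);P=pts(c);d=np.hypot(P[...,0]-.568,P[...,1]+.166)
f=P[(d<.046)&(P[...,2]>.055)&(P[...,2]<.071)&(d>.03)];A=np.c_[f[:,:2]-[.568,-.166],np.ones(len(f))];print("flange plane",len(f),np.linalg.lstsq(A,f[:,2],rcond=None)[0].round(4),np.median(f[:,2]))
E
```

```text
22.225 [ 0.5695 -0.168   0.0656] [0.26  0.001 0.966] [-1.6  0.1  5.2] 0.0102
flange plane 236 [ 0.0055 -0.0686  0.062 ] 0.05935276225543257
```

View pics/c14.png

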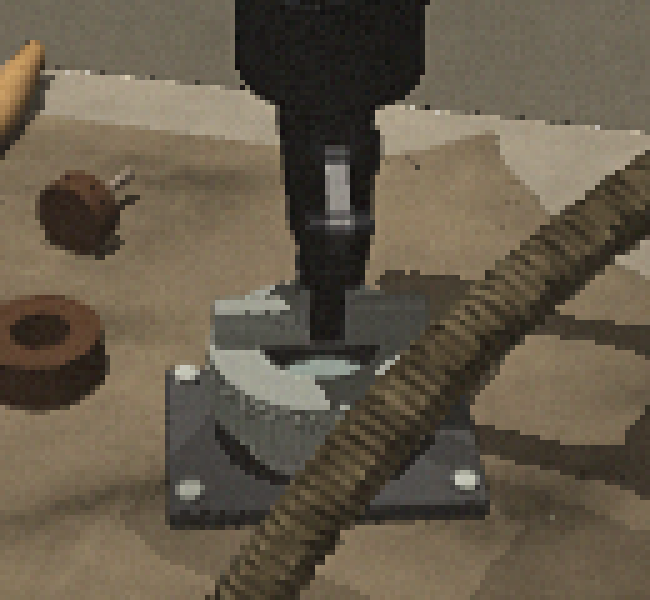

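Call:
servo_tool:
  steps:
    - [0,0,-0.0005,-2]
    - [0,0,-0.0005,-3]
    - [0,0,-0.0005,-3]

```text
time: 22.7
ee_pos: [0.5694, -0.1671, 0.0655]
ee_rot: [[0.211, 0.001, 0.978], [-0.978, 0.001, 0.211], [-0.0, -1.0, 0.001]]
contact_force: [-2.9, 3.1, 8.9]
width: 0.0106
```

Call:
servo_tool:
  steps:
    - [0,0,0.0005,0]
    - [0,0,0.0005,0]
    - [0,0,0.0005,0]
    - [0,0,0.0005,0]
    - [0,0,0.0005,0]
    - [0,0,0.0005,0]
    - [0,0,0.05,0]
    - [0,0,0.1,0]
    - [0.02,-0.05,0.15,0]
    - [0.03,-0.1,0.2,0]
    - [0.03,-0.15,0.2,0]
    - [0.03,-0.15,0.2,0]
  claw: 0

```text
time: 24.2
ee_pos: [0.5995, -0.3222, 0.2664]
ee_rot: [[0.204, 0.003, 0.979], [-0.979, -0.003, 0.204], [0.004, -1.0, 0.002]]
contact_force: [-0.2, 0.2, 0.4]
width: 0.0851
```

```bash
python3 snap.py 15 side top
python3 - <<'E'
from h import *
from scipy.optimize import least_squares
a=load("side",15)["img"][130:250,250:380];cv2.imwrite("pics/c15.png",cv2.resize(a,None,fx=5,fy=5,interpolation=cv2.INTER_NEAREST))
for n in("side","top"):
    c=load(n,15);P=pts(c);d=np.hypot(P[...,0]-.568,P[...,1]+.166);z=P[...,2]
    f=P[(d<.046)&(d>.028)&(z>.055)&(z<.066)];
    if len(f)<20: print(n,"few");continue
    A=np.c_[f[:,:2]-[.568,-.166],np.ones(len(f))];print(n,"flange",len(f),np.linalg.lstsq(A,f[:,2],rcond=None)[0].round(4),np.median(f[:,2]).round(4))
    q=P[(d>.044)&(d<.055)&(z>.034)&(z<.056)]
    if len(q)>30:
        s=least_squares(lambda p:np.hypot(q[:,0]-p[0],q[:,1]-p[1])-.049,[.568,-.166],loss='soft_l1',f_scale=.001);print(" skirt",len(q),s.x.round(4))
    b=P[(d<.055)&(z>.075)&(z<.09)];print(" bar",len(b),cv2.minAreaRect(b[:,:2].astype(np.float32)) if len(b) else None,np.median(b[:,2]) if len(b) else None)
E
```

```text
24.2 [ 0.5995 -0.3222  0.2664] [0.204 0.003 0.979] [-0.2  0.2  0.4] 0.0851
side flange 240 [-0.0027 -0.009   0.0596] 0.0591
 skirt 194 [ 0.5706 -0.1654]
 bar 221 ((0.569918155670166, -0.16397006809711456), (0.09348888695240021, 0.014677414670586586), 13.325916290283203) 0.07999423627061664
top flange 468 [-0.0047 -0.0003  0.06  ] 0.0601
 bar 146 ((0.5690353512763977, -0.16738295555114746), (0.09319981187582016, 0.011896545998752117), 12.860352516174316) 0.08157501220734387
```

View pics/c15.png

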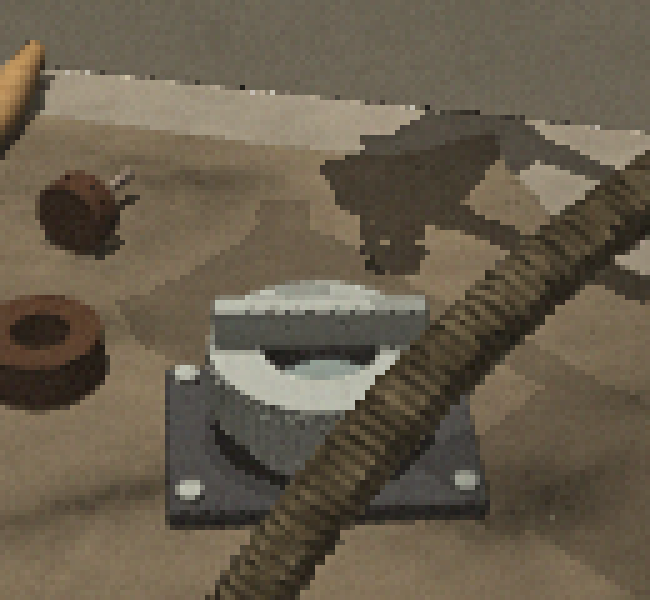

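View pics/top15.png

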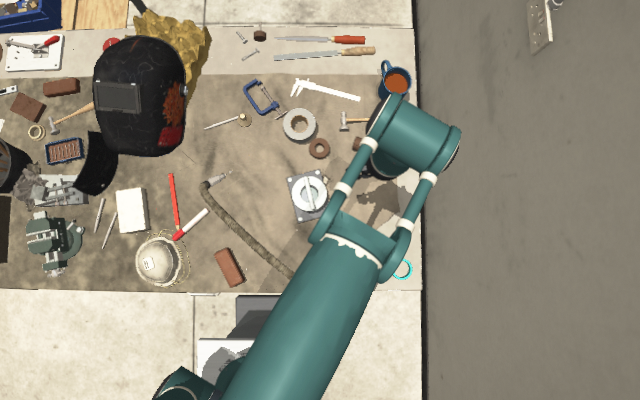

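```bash
python3 -c "
from cell import r
print(r.state()['qvel'],r.state()['contact_force']);print(r.close_job())"
```

```text
[ 1.71509051 -0.32682432  2.07066605  0.44716206  0.05047279  0.20019514] [0.02010332 0.07547547 0.44906234]
the job is handed in; nothing more can be done
None
```

The lamp is assembled and the job was handed in at about 24 s of the 64 s allowed; the hand-in itself gives no verdict. I set the lens, then the dark spacer, into the barrel, releasing each at the mouth. I then put the retaining ring on at about 72° counter-clockwise of home and turned it clockwise onto its stop, let go and backed off.

**Last checks:**
- **Height:** the ring's flange top measured 59–60 mm above the bench in the two views, which puts its origin at about 29–30 mm, where home is 30 mm.
- **Level:** tilt was under 0.01 rad.
- **Bar angle:** the bar lies at about 13°, against 15° for the plate's long side.
- **Centring:** the bar's centre came out 1.5–3 mm from the barrel's axis. The two cameras disagreed by up to 3 mm in y, and a fit to the skirt in the side view put it about 2.7 mm off.
- **Lens and spacer:** both looked flat after release. The spacer's rim read about 55–56 mm above the bench; neither could be measured again once the ring was on.
- **Bench and clearance:** no bystander in view looked moved; the bronze collar was hidden behind the arm in the last top view, and I ran no position check on any of them. The gripper was open and clear at 0.27 m up, and the largest contact force I read was about 10 N.

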